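# Start up the buffing bench in the right order

## Robot

A 7-joint arm with a two-finger parallel gripper is mounted at the origin on the work surface. World frame = base frame: x ahead of the robot, y to its left, z up, the work surface at z = 0. Lengths are in mm, angles in rad, forces in N, time in s.
With the tool pointing down it reaches from about 425 to 875 mm from the base axis. Payload 8.4 kg.
Tool frame: the origin (TCP) lies midway between the tips of the shut fingers; the grasp point (between the pads) lies 19 mm behind it (env.grip_depth is the distance from the TCP to the grasp point, in mm); z points along the fingers, y is the line along which they close (so a half turn about z gives the same grasp; the last joint's range is limited). The gripper opens to 87 mm and grips with 3 to 60 N. Pads are 19 mm wide; open, the fingers measure 117 mm over their backs; the gripper's body (75 mm by 190 mm) begins 51 mm behind the grasp point.
Start: joints at [-1.332, 0.333, 0.04, 1.465, -0.013, 1.343, -0.059], TCP at [215.418, 613.236, 222.546] pointing down, gripper open.
Joint ranges: [-2.58, 2.58], [-0.38, 2.09], [-1.3, 1.39], [0.25, 2.4], [-1.5, 4.64], [0.08, 2.09], [-2.65, 2.65]. Speed limits (rad/s): [2.22, 2.22, 2.79, 2.79, 3.14, 3.14, 3.14].

## Interface

Orientations are given as a unit quaternion [w, x, y, z].
In Python, from workcell import env, imaging, order, trace, tip_of gives the robot as it stands.
- The arm moves only by the shell command python3 -m handwheel 'ROWS' [OPENING] [FORCE]. ROWS is JSON, a list of rows, each an object of numbers: "tx", "ty", "tz": the shift along the tool's x, y, z each as a share of 0.3 m, from -1 to 1; "rx", "ry", "rz": the turn, a rotation vector about the tool's x, y, z each as a share of pi rad, from -1 to 1. A call has 1 to 5 rows; each row is the pose to reach, as a shift and turn from the pose commanded when the call began, along the tool's axes at that moment, turning the shorter way round; what a row does not reach only later rows make up. A row lasts 1/12 s, in which the tool goes at most 41.7 mm and 7.16 degrees, less where a joint would pass 70% of its speed; a pose out of reach is approached as far as the arm can. A call with a number of a shift or a turn outside -1 to 1 is refused whole. A call with a gripper value outside its range is refused whole. OPENING is the opening, from -1 (shut) to 1 (fully open), set as the call begins (- or left out, the last holds). The fingers move at their own pace and stop on an object; FORCE is the grip in N (left out, the last holds). Time passes only in rows, so rows that repeat a pose let the fingers close. It gives the time, the measured TCP pose, the force, the opening and the grip force at its end, in the units of the state.
- env.get_state(): the state, without advancing time (a new reading comes with each control period).
- imaging.snapshot(name): name is "scene" or "top" or "wrist"; returns a dict with "frame" (384x512x3 uint8, red, green, blue), "z_map" (384x512 float32, mm along the optical axis (not along the pixel's ray), 0 where there is no reading), "fx", "fy", "cx", "cy" (pixels), "rvec" (rotation vector, rad) and "tvec" (3), from world to camera coordinates, as OpenCV has them. Camera axes: x right, y down, z forward; pixel columns grow to the right and rows downward; lengths in mm; the calibration is good to about 2 mm. A picture is of the moment at which its call begins.
- order.close_job(): hands the job in; it is judged then, once.
Trained networks look in the newest picture that a camera, given by its name, has taken for a name from the list of things; names that differ only in an ending like _2 or _b are one class to them, and where a whole thing is asked for, a point or a joint stands for the part that bears it (a point fixed in the world has none). Each returns a list of dicts, best first, with "conf" (0 to 1); they miss things now and then, are a little off and sometimes report something else, mostly with a low value. They report only what shows in the picture. A call takes as long as a camera call. They do not tell look-alikes from the thing itself.
- trace(label, camera): "region" (384x512 bool, what is visible of it) and "bbox" ([left, top, right, bottom] in pixels, round what is visible of it).
- tip_of(label, camera): "point" ([column, row] in pixels: a listed point, or the origin of a listed thing).
The state is a dict: "clock": time; "joints": joint angles; "joint_velocities": joint speeds; "effort": joint torques, N m; "tool_pos": TCP position; "orientation": TCP orientation; "contact_force": force on the tool from outside, world axes, zero at the start; "ft_torque": the same for the moment, N m; "gripper_width": finger opening in mm; "finger_force": force on a finger pad.
Only numpy, scipy, OpenCV 4.12 (cv2) and the standard library are available. Lean on these libraries where they do the work, as an engineer would, in place of code of your own. Each camera call takes 0.05 s, during which the arm holds its last target. There are 200 camera calls.

## Task

Start up the brass buffing bench by pressing with the fingertips: first tip the white rocker on the blue dust extractor box fully over so that its green-striped end is down, then the rocker on the yellow spindle box the same way, and only then press the green start button on the grey box all the way in and let it come out again. Only press, pick nothing up, and never press the red stop button. Leave the loose grey box and everything else on the bench standing where it is.

Things in the scene. Friction and masses are not known exactly. Their poses are not given: they have to be found in the camera images.
- extractor_box: Dust extractor's switch box, blue, fixed to the bench: 118 x 88 x 50 mm tall. Origin: centre of its underside; z up. On top a white rocker paddle, 72 mm along the box's x, 44 mm along y, 8 mm thick, pivots about the box's y axis 60 mm above the bench. Its -x end has a green stripe (ON end); when off this end stands up, its edge 70 mm above the bench.
- extractor_rocker (a joint): Extractor rocker angle, rad: 0 fully off (green-striped end up, paddle tilted 0.18), 0.36 fully on (that end down, tilted 0.18 the other way, on its stop); starts near off. No spring: it stays where it is left. Friction 0.08 N m, about 3 to 5 N at the ON end.
- extractor_on_end (a point): place to press the extractor rocker, straight down: on its top face, 26 mm from the pivot towards the green-striped end, mid-width. Moves with the paddle: 69 mm above the bench when off, 59 mm fully on. Axes: the box's when off, turning with the paddle.
- spindle_box: Buffing spindle's switch box, yellow, fixed to the bench: 118 x 88 x 50 mm tall. Origin: centre of its underside; z up. On top a white rocker paddle, 72 mm along the box's x, 44 mm along y, 8 mm thick, pivots about the box's y axis 60 mm above the bench. Its -x end has a green stripe (ON end); when off this end stands up, its edge 70 mm above the bench.
- spindle_rocker (a joint): Spindle rocker angle, rad: 0 fully off (green-striped end up, paddle tilted 0.18), 0.36 fully on (that end down, tilted 0.18 the other way, on its stop); starts near off. No spring: it stays where it is left. Friction 0.08 N m, about 3 to 5 N at the ON end.
- spindle_on_end (a point): place to press the spindle rocker, straight down: on its top face, 26 mm from the pivot towards the green-striped end, mid-width. Moves with the paddle: 69 mm above the bench when off, 59 mm fully on. Axes: the box's when off, turning with the paddle.
- start_box: Grey start/stop box standing loose on the bench on a rubber foot, about 0.9 kg: 100 mm along its x, 160 mm along its y, 55 mm tall, two buttons on top 84 mm apart. Origin: centre of its underside; z up. Green start button at its y = +42 mm, red stop button at y = -42 mm.
- start (a joint): how far the green start button is pressed in, m: 0 out, 0.008 fully in. A spring returns it; starts moving at 1.5 N, fully in takes 5 N.
- start_top (a point): centre of the top of the green start button, 36 mm across, 79 mm above the bench when out; z up. Press straight down.
- stop (a joint): how far the red stop button is pressed in, m: 0 out, 0.008 fully in; same size, height and spring as the green one.
- stop_top (a point): centre of the top of the red stop button; not to be pressed.
- polish_tin: bystander: closed round polish tin with a red band, 56 mm across, 75 mm tall. Origin: centre of its underside.
- bell: bystander: small brass hand bell, 64 mm across the foot, 78 mm tall. Origin: centre of its underside.
- bowl: bystander: small brass bowl, 72 mm across, 35 mm tall. Origin: centre of its underside.
- compound_bar: bystander: brown-red bar of buffing compound, 80 x 40 x 35 mm tall. Origin: centre of its underside.
- hammer: bystander: hammer lying flat, 260 mm long, head about 40 mm tall, handle towards its -x. Origin: underside at the middle of its length.
- wood_block: bystander: pale wooden support block, 90 x 60 x 45 mm tall. Origin: centre of its underside.
- punch: bystander: dark steel chasing punch, lying, 120 x 10 x 10 mm, long axis x. Origin: centre of its underside.
There are look-alikes about, which are no part of the job. There is more than one size of the spindle_box; the one meant has the size given above.

How it is judged:
By the outcome, as a careful person would: the job done as asked, in the order asked, and still so for the second after the job is handed in, with the robot touching nothing.
It also fails if it takes over 48 s, if anything falls off the work surface, if the arm or the gripper's body presses on something with over 40 N, if the wrist force passes 120 N, or if a joint passes its speed limit or range.

## Working session

There is one attempt and no reset: what is moved stays moved. The work goes in short steps, Python scripts to look and compute and a shell command to move; the robot and the scene stay as the last step left them, time stands still between calls to the robot, and variables do not carry over. Pictures are saved under pics/ and viewed, at most 10 in all, crops included, and the job is handed in when it is done.

```bash
mkdir -p pics
cat > h.py <<'E'
import numpy as np, cv2
from workcell import env, imaging, order, trace, tip_of
def world(s,mask_or_uv):
    R,_=cv2.Rodrigues(np.array(s['rvec'],float)); t=np.array(s['tvec'],float).ravel()
    if getattr(mask_or_uv,'dtype',None)==bool: v,u=np.nonzero(mask_or_uv&(s['z_map']>0))
    else: u,v=np.round(np.array(mask_or_uv)).astype(int).reshape(-1,2).T
    z=s['z_map'][v,u]
    P=np.c_[(u-s['cx'])/s['fx']*z,(v-s['cy'])/s['fy']*z,z]
    return (P-t)@R
E
cat > look.py <<'E'
from h import *
np.set_printoptions(precision=1,suppress=True)
S={}
for c in('top','scene'):
    s=S[c]=imaging.snapshot(c); cv2.imwrite(f'pics/{c}1.png',s['frame'][:,:,::-1])
    for l in('extractor_on_end','spindle_on_end','start_top','stop_top','extractor_box','spindle_box'):
        for d in tip_of(l,c)[:3]: print(c,l,round(d['conf'],2),np.array(d['point']),world(s,d['point'])[0])
    for l in('extractor_box','spindle_box','start_box'):
        for d in trace(l,c)[:3]:
            P=world(s,d['region']); Q=P[(P[:,2]>40)&(P[:,2]<56)]
            print(c,l,'trace',round(d['conf'],2),d['bbox'],[ (np.round(r[0]),np.round(r[1]),round(r[2],1)) for r in [cv2.minAreaRect(Q[:,:2].astype(np.float32))]] if len(Q)>10 else '', np.percentile(P[:,2],[5,50,95]))
st=env.get_state(); print(st['clock'],st['tool_pos'],st['orientation'],st['contact_force'])
E
python3 look.py
```

```text
top extractor_on_end 0.62 [267.7 183.5] [563.7 -18.1  71.4]
top spindle_on_end 0.9 [353.4 193.9] [ 533.8 -266.1   64.3]
top spindle_on_end 0.75 [263.6 255.1] [360.   -4.6  46.4]
top start_top 0.41 [149.2 179.6] [576.4 326.7  77.1]
top stop_top 0.59 [179.3 173.8] [593.5 240.1  78.2]
top extractor_box 0.88 [267.6 183.5] [563.7 -18.1  71.4]
top spindle_box 0.69 [351.  190.7] [ 542.2 -260.1   67.1]
top spindle_box 0.59 [262.7 251.9] [369.   -2.   42.4]
top extractor_box trace 0.63 [246.4, 157.7, 287.1, 208.4] [(array([589., -13.]), array([119.,  81.]), 25.3)] [ 3.1 51.1 67.9]
top spindle_box trace 0.86 [333.5, 167.5, 373.0, 215.1] [(array([ 552., -272.]), array([ 81., 112.]), 66.7)] [ 8.3 51.8 68.9]
top spindle_box trace 0.66 [251.8, 233.2, 279.3, 267.3] [(array([377.,  -8.]), array([58., 78.]), 75.4)] [ 3.6 38.5 51.5]
top start_box trace 0.58 [141.1, 161.3, 198.5, 201.4] [(array([591., 278.]), array([108., 161.]), 6.0)] [32.5 56.5 79. ]
scene extractor_on_end 0.8 [236.3 208.9] [569.8 -33.   66.9]
scene spindle_on_end 0.74 [154.7 243.7] [ 526.6 -264.7   63. ]
scene spindle_on_end 0.51 [1
[... 293 characters left out ...]
5] [606.4 -36.9  49.8]
scene spindle_box 0.87 [204.3 175.2] [402.  -26.3  45.1]
scene spindle_box 0.68 [163.5 264.2] [ 588.2 -275.8   58.2]
scene spindle_box trace 0.92 [190.5, 157.3, 220.1, 188.6] [(array([378.,  -2.]), array([48., 65.]), 83.2)] [ 2.5 35.6 49.5]
scene spindle_box trace 0.64 [141.2, 233.5, 182.0, 286.3] [(array([ 554., -268.]), array([ 80., 113.]), 66.8)] [ 2.3 49.6 66.7]
scene spindle_box trace 0.17 [229.8, 200.8, 263.0, 218.8] [(array([581.,  -7.]), array([79., 54.]), 22.3)] [50.8 62.4 68.1]
scene start_box trace 0.7 [294.2, 140.9, 353.3, 194.8] [(array([596., 282.]), array([111., 164.]), 6.0)] [15.7 54.5 78.2]
1.0 [215.4 613.2 222.5] [-0.   0.2  1.  -0. ] [ 0.3  0.  -0.3]
```

Run:
```python
import cv2,numpy as np
a=cv2.imread('pics/top1.png')[120:290,120:400]; b=cv2.imread('pics/scene1.png')[110:300,120:380]
cv2.imwrite('pics/a1.png',cv2.resize(a,(800,486),interpolation=2)); cv2.imwrite('pics/b1.png',cv2.resize(b,(800,585),interpolation=2))
```

```text
(no output)
```

View pics/a1.png

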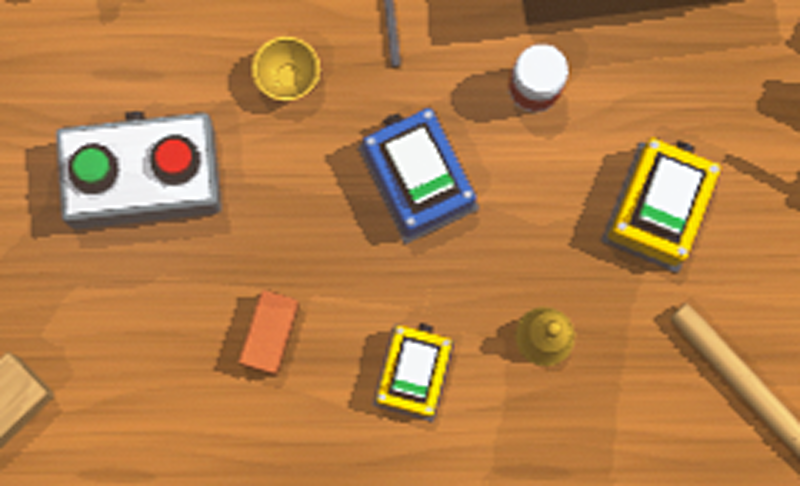

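View pics/b1.png

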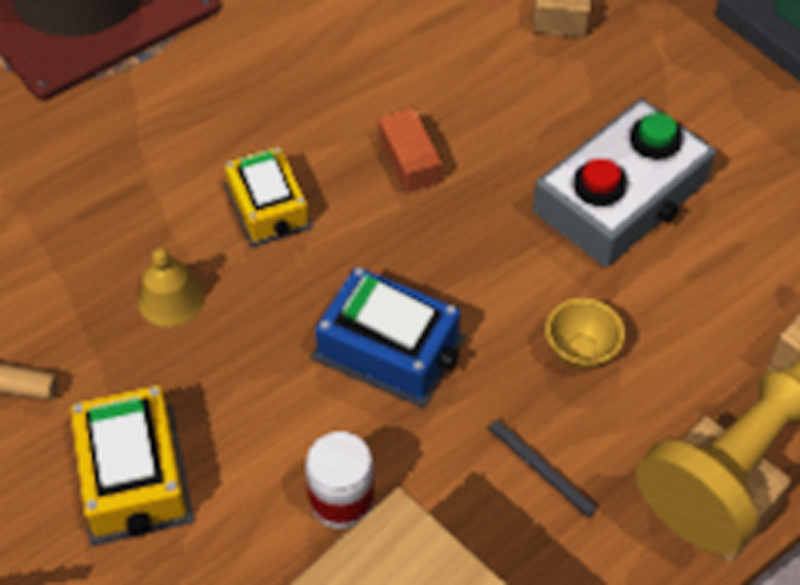

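```bash
cat > meas.py <<'E'
from h import *
from scipy.spatial.transform import Rotation as Ro
np.set_printoptions(precision=1,suppress=True)
for c in('top','scene'):
    s=imaging.snapshot(c); P=world(s,np.ones((384,512),bool)&(s['z_map']>=-1)) if 0 else None
    m=s['z_map']>0; P=world(s,m); C=s['frame'][m].astype(int); r,g,b=C.T
    green=(g>r+40)&(g>b+30); white=(C.min(1)>150)
    for n,x,y in(('ext',588,-12),('spi',553,-268)):
        near=np.hypot(P[:,0]-x,P[:,1]-y)<60
        k=near&(white|green)&(P[:,2]>52); q=cv2.minAreaRect(P[k][:,:2].astype(np.float32)); gk=near&green&(P[:,2]>52)
        gc=P[gk].mean(0); ctr=np.array(q[0]); d=gc[:2]-ctr; d/=np.linalg.norm(d)
        print(c,n,'ctr',ctr,'size',np.array(q[1]),'ang',q[2],'green',gc,'axis',np.degrees(np.arctan2(-d[1],-d[0])),'press',ctr+26*d)
    for n,mm in(('start',green),('stop',(r>g+80)&(r>b+80))):
        k=mm&(np.hypot(P[:,0]-590,P[:,1]-280)<90)&(P[:,2]>74); print(c,n,P[k].mean(0),k.sum(),np.ptp(P[k],axis=0))
    if c=='top':
        k=(P[:,2]>95); H=np.unique(np.c_[np.round(P[k][:,:2]/60)*60,np.round(P[k][:,2:]/60)*60],axis=0); 
        for w in H[(H[:,0]>0)&(H[:,0]<900)&(abs(H[:,1])<800)]: print(w,end='')
st=env.get_state(); print(st['clock'],st['tool_pos'],Ro.from_quat(np.roll(st['orientation'],-1)).as_matrix().round(4),st['gripper_width'])
E
python3 meas.py
```

```text
top ext ctr [588.2 -13. ] size [94.4 65.4] ang 25.359647750854492 green [562.2 -25.5  67.7] axis 25.58863428870418 press [564.8 -24.2]
top spi ctr [ 551.3 -270.6] size [69.3 96. ] ang 67.10311126708984 green [ 528.8 -260.4   68.1] axis -24.303177510784636 press [ 527.6 -259.9]
top start [583.8 319.3  78.9] 110 [34.  33.9 12.8]
top stop [592.6 235.6  79.5] 105 [33.8 33.1 12.1]
[ 60. -60. 120.][ 60. -60. 180.][ 60. -60. 240.][ 60. -60. 300.][ 60.  -0. 120.][ 60.   0. 180.][ 60.  -0. 240.][ 60.   0. 300.][ 60.   0. 420.][ 60.   0. 480.][ 60.  60. 120.][ 60.  60. 180.][ 60.  60. 240.][ 60.  60. 300.][ 60.  60. 420.][ 60.  60. 480.][120.  60. 420.][120.  60. 480.][120.  60. 540.][120.  60. 600.][120. 120. 480.][120. 120. 540.][120. 120. 600.][120. 120. 660.][120. 180. 600.][120. 180. 660.][120. 180. 720.][120. 240. 660.][120. 240. 720.][120. 300. 720.][120. 360. 660.][120. 360. 720.][120. 420. 660.][120. 420. 720.][180. 240. 660.][180. 240. 720.][180. 300. 660.][180. 300. 720.][180. 360. 660.][180. 360. 720.][180. 420. 660.][180. 420. 720.][180. 540. 300.][180. 540. 360.][180. 540. 420.][
[... 2102 characters left out ...]
780. 660. 240.][ 840. -420.  120.][ 840. -360.  120.][ 840. -300.  120.][ 840. -240.  120.][ 840. -180.  120.][ 840. -120.  120.][840.  60. 120.][840. 120. 120.][840. 180. 120.][840. 240. 120.][840. 300. 120.][840. 360. 120.]scene ext ctr [592.6 -10.2] size [80.1 66.8] ang 24.416015625 green [563.9 -26.2  66.9] axis 29.22246475257716 press [569.9 -22.9]
scene spi ctr [ 556.4 -264.8] size [56.8 91.4] ang 66.14820861816406 green [ 530.5 -257.8   67. ] axis -15.175614472457424 press [ 531.3 -258. ]
scene start [586.6 320.9  78.4] 76 [30.6 32.3  7.2]
scene stop [596.2 237.4  78.1] 83 [34.  33.8 10. ]
1.1 [215.4 613.2 222.5] [[-0.9  0.3 -0. ]
 [ 0.3  0.9 -0. ]
 [ 0.  -0.  -1. ]] 86.85872041648531
```

```bash
cat > go.py <<'E'
import sys,numpy as np
from workcell import env
from scipy.spatial.transform import Rotation as Ro
s=env.get_state(); R=Ro.from_quat(np.roll(s['orientation'],-1))
d=np.array([float(a) for a in sys.argv[1:4]])-s['tool_pos']
n=max(1,int(np.ceil(np.linalg.norm(d)/200)))
print('t',s['clock'],'pos',np.round(s['tool_pos'],1),'F',np.round(s['contact_force'],1),'share',(R.inv().apply(d)/300).round(4),'calls',n,'each',(R.inv().apply(d)/300/n).round(4), 'w',s['gripper_width'],'Z',R.as_matrix()[:,2].round(3))
E
python3 go.py 566 -24 150
```

```text
t 1.1 pos [215.4 613.2 222.5] F [ 0.2 -0.7 -0.5] share [-1.8066 -1.6168  0.2419] calls 4 each [-0.4516 -0.4042  0.0605] w 86.85872041648531 Z [-0. -0. -1.]
```

```bash
python3 -m handwheel '[{"tx":-0.45,"ty":-0.4},{"tx":-0.45,"ty":-0.4},{"tx":-0.45,"ty":-0.4},{"tx":-0.45,"ty":-0.4},{"tx":-0.45,"ty":-0.4}]' -1 30; python3 go.py 566 -24 150
```

```text
t 1.1 pos [215.4 613.2 222.5] F [ 0.2 -0.7 -0.5] share [-1.8066 -1.6168  0.2419] calls 4 each [-0.4516 -0.4042  0.0605] w 86.85872041648531 Z [-0. -0. -1.]invalid input at $[0]: expected keys tx, ty, tz, rx, ry, rz
```

All keys are needed.

```bash
python3 -m handwheel '[{"tx":-0.45,"ty":-0.4,"tz":0,"rx":0,"ry":0,"rz":0},{"tx":-0.45,"ty":-0.4,"tz":0,"rx":0,"ry":0,"rz":0},{"tx":-0.45,"ty":-0.4,"tz":0,"rx":0,"ry":0,"rz":0},{"tx":-0.45,"ty":-0.4,"tz":0,"rx":0,"ry":0,"rz":0},{"tx":-0.45,"ty":-0.4,"tz":0,"rx":0,"ry":0,"rz":0}]' -1 30; python3 go.py 566 -24 150
```

```text
clock: 1.52
tool_pos: [307.2, 449.9, 223.0]
orientation: [0.001, 0.171, 0.985, -0.0]
contact_force: [1.8, 0.4, 1.3]
gripper_width: 61.2
finger_force: 0.0
t 1.5167 pos [307.2 449.9 223. ] F [1.8 0.4 1.3] share [-1.3449 -1.1955  0.2463] calls 3 each [-0.4483 -0.3985  0.0821] w 61.2049870840342 Z [ 0.001 -0.001 -1.   ]
```

```bash
python3 -m handwheel '[{"tx":-0.45,"ty":-0.4,"tz":0,"rx":0,"ry":0,"rz":0},{"tx":-0.45,"ty":-0.4,"tz":0,"rx":0,"ry":0,"rz":0},{"tx":-0.45,"ty":-0.4,"tz":0,"rx":0,"ry":0,"rz":0},{"tx":-0.45,"ty":-0.4,"tz":0,"rx":0,"ry":0,"rz":0},{"tx":-0.45,"ty":-0.4,"tz":0,"rx":0,"ry":0,"rz":0}]' -1 30 >/dev/null
python3 -m handwheel '[{"tx":-0.45,"ty":-0.4,"tz":0,"rx":0,"ry":0,"rz":0},{"tx":-0.45,"ty":-0.4,"tz":0,"rx":0,"ry":0,"rz":0},{"tx":-0.45,"ty":-0.4,"tz":0,"rx":0,"ry":0,"rz":0},{"tx":-0.45,"ty":-0.4,"tz":0,"rx":0,"ry":0,"rz":0},{"tx":-0.45,"ty":-0.4,"tz":0,"rx":0,"ry":0,"rz":0}]' -1 30 ; python3 go.py 566 -24 150
```

```text
clock: 2.35
tool_pos: [480.7, 133.2, 223.2]
orientation: [0.001, 0.171, 0.985, -0.0]
contact_force: [0.2, -0.4, 0.4]
gripper_width: 1.6
finger_force: 0.0
t 2.35 pos [480.7 133.2 223.2] F [ 0.2 -0.4  0.4] share [-0.4441 -0.3971  0.2449] calls 1 each [-0.4441 -0.3971  0.2449] w 1.5947869961864172 Z [ 0.002 -0.001 -1.   ]
```

```bash
python3 -m handwheel '[{"tx":-0.44,"ty":-0.4,"tz":0.15,"rx":0,"ry":0,"rz":0},{"tx":-0.44,"ty":-0.4,"tz":0.15,"rx":0,"ry":0,"rz":0},{"tx":-0.44,"ty":-0.4,"tz":0.15,"rx":0,"ry":0,"rz":0},{"tx":-0.44,"ty":-0.4,"tz":0.15,"rx":0,"ry":0,"rz":0},{"tx":-0.44,"ty":-0.4,"tz":0.15,"rx":0,"ry":0,"rz":0}]' -1 30 >/dev/null
python3 -m handwheel '[{"tx":0,"ty":0,"tz":0,"rx":0,"ry":0,"rz":0},{"tx":0,"ty":0,"tz":0,"rx":0,"ry":0,"rz":0}]' -1 30 ; python3 go.py 566 -24 90
cat > wr.py <<'E'
from h import *
import sys
np.set_printoptions(precision=1,suppress=True)
s=imaging.snapshot('wrist'); cv2.imwrite(f'pics/{sys.argv[1]}.png',s['frame'][:,:,::-1])
for l in sys.argv[2:]:
    for d in tip_of(l,'wrist')[:2]: print(l,round(d['conf'],2),np.array(d['point']),world(s,d['point'])[0])
m=s['z_map']>0; P=world(s,m); C=s['frame'][m].astype(int); r,g,b=C.T
k=(g>r+40)&(g>b+30)&(P[:,2]>45)&(P[:,2]<90); print('green',P[k].mean(0),k.sum(),cv2.minAreaRect(P[k][:,:2].astype(np.float32)))
E
python3 wr.py w1 extractor_on_end
```

```text
clock: 2.93
tool_pos: [563.0, -18.7, 177.2]
orientation: [-0.0, 0.169, 0.986, -0.0]
contact_force: [0.2, 0.3, 0.4]
gripper_width: 0.5
finger_force: 0.0
t 2.9333 pos [563.  -18.7 177.2] F [0.2 0.3 0.4] share [-0.0154 -0.013   0.2907] calls 1 each [-0.0154 -0.013   0.2907] w 0.47911962102248173 Z [-0.001 -0.001 -1.   ]
extractor_on_end 0.9 [251.3 191.7] [565.2 -22.1  67.1]
green [ 546.6 -131.    67.4] 994 ((547.7022705078125, -139.8638458251953), (280.4981384277344, 33.719627380371094), 83.1720199584961)
```

View pics/w1.png

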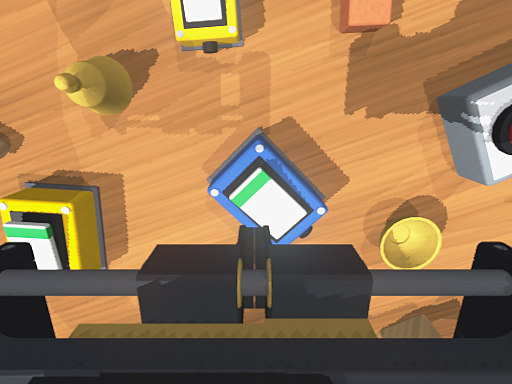

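```bash
python3 -m handwheel '[{"tx":-0.015,"ty":-0.01,"tz":0.13,"rx":0,"ry":0,"rz":0},{"tx":-0.015,"ty":-0.01,"tz":0.26,"rx":0,"ry":0,"rz":0},{"tx":-0.015,"ty":-0.01,"tz":0.33,"rx":0,"ry":0,"rz":0},{"tx":-0.015,"ty":-0.01,"tz":0.345,"rx":0,"ry":0,"rz":0},{"tx":-0.015,"ty":-0.01,"tz":0.345,"rx":0,"ry":0,"rz":0}]' -1 30
python3 -m handwheel '[{"tx":0,"ty":0,"tz":0.01,"rx":0,"ry":0,"rz":0},{"tx":0,"ty":0,"tz":0.015,"rx":0,"ry":0,"rz":0},{"tx":0,"ty":0,"tz":0.02,"rx":0,"ry":0,"rz":0},{"tx":0,"ty":0,"tz":0.025,"rx":0,"ry":0,"rz":0},{"tx":0,"ty":0,"tz":0.03,"rx":0,"ry":0,"rz":0}]' -1 30
```

```text
clock: 3.45
tool_pos: [565.3, -20.6, 73.4]
orientation: [-0.001, 0.167, 0.986, -0.0]
contact_force: [-0.3, -0.1, 0.6]
gripper_width: 0.2
finger_force: 0.0
clock: 3.87
tool_pos: [566.8, -21.9, 66.0]
orientation: [0.001, 0.168, 0.986, 0.0]
contact_force: [-1.7, 0.2, 3.2]
gripper_width: 0.3
finger_force: 1.7
```

```bash
python3 -m handwheel '[{"tx":0,"ty":0,"tz":0.005,"rx":0,"ry":0,"rz":0},{"tx":0,"ty":0,"tz":0.01,"rx":0,"ry":0,"rz":0},{"tx":0,"ty":0,"tz":0.015,"rx":0,"ry":0,"rz":0},{"tx":0,"ty":0,"tz":0.015,"rx":0,"ry":0,"rz":0}]' -1 30
python3 -m handwheel '[{"tx":0,"ty":0,"tz":0.005,"rx":0,"ry":0,"rz":0},{"tx":0,"ty":0,"tz":0.01,"rx":0,"ry":0,"rz":0},{"tx":0,"ty":0,"tz":0.01,"rx":0,"ry":0,"rz":0}]' -1 30
```

```text
clock: 4.2
tool_pos: [566.4, -22.2, 61.6]
orientation: [0.0, 0.168, 0.986, 0.0]
contact_force: [-6.8, -0.7, 13.9]
gripper_width: 0.4
finger_force: 7.4
clock: 4.45
tool_pos: [566.6, -22.2, 61.0]
orientation: [0.0, 0.168, 0.986, 0.001]
contact_force: [-17.5, 0.1, 40.9]
gripper_width: 0.0
finger_force: 21.6
```

```bash
python3 -m handwheel '[{"tx":0,"ty":0,"tz":-0.1,"rx":0,"ry":0,"rz":0},{"tx":0,"ty":0,"tz":-0.25,"rx":0,"ry":0,"rz":0},{"tx":0,"ty":0,"tz":-0.4,"rx":0,"ry":0,"rz":0},{"tx":0,"ty":0,"tz":-0.4,"rx":0,"ry":0,"rz":0},{"tx":0,"ty":0,"tz":-0.4,"rx":0,"ry":0,"rz":0}]' -1 30; python3 wr.py w2 extractor_on_end; python3 go.py 529.5 -258.5 180
python3 - <<'E'
from h import *
s=imaging.snapshot('top')
d=trace('extractor_rocker','top'); s2=s
P=world(s,s['z_map']>0); c=np.array([590,-13]); a=np.radians(25.5); q=(P[:,:2]-c)@np.array([[np.cos(a),-np.sin(a)],[np.sin(a),np.cos(a)]])
k=(abs(q[:,0])<30)&(abs(q[:,1])<15)&(P[:,2]>50)&(P[:,2]<80); f=np.polyfit(q[k,0],P[k,2],1); print('slope',f,k.sum())
E
```

```text
clock: 4.87
tool_pos: [568.3, -22.0, 181.1]
orientation: [0.003, 0.168, 0.986, 0.001]
contact_force: [1.4, 0.0, -0.4]
gripper_width: 0.5
finger_force: 0.0
extractor_on_end 0.75 [249.1 178.5] [560.2 -23.5  58.5]
green [ 545.7 -132.    63. ] 973 ((547.0902099609375, -139.7471923828125), (279.9669494628906, 33.75982666015625), 83.26104736328125)
t 4.9667 pos [566.2 -21.8 177.4] F [ 0.3 -0.8 -0.7] share [-0.1459 -0.7851 -0.009 ] calls 2 each [-0.0729 -0.3926 -0.0045] w 0.7014899830092273 Z [ 0.  0. -1.]Traceback (most recent call last):
  File "<stdin>", line 5, in <module>
    raise TypeError("expected non-empty vector for x")
TypeError: expected non-empty vector for x
```

```bash
python3 -m handwheel '[{"tx":-0.073,"ty":-0.39,"tz":0,"rx":0,"ry":0,"rz":0},{"tx":-0.073,"ty":-0.39,"tz":0,"rx":0,"ry":0,"rz":0},{"tx":-0.073,"ty":-0.39,"tz":0,"rx":0,"ry":0,"rz":0},{"tx":-0.073,"ty":-0.39,"tz":0,"rx":0,"ry":0,"rz":0}]' -1 30 >/dev/null
python3 -m handwheel '[{"tx":-0.073,"ty":-0.39,"tz":0,"rx":0,"ry":0,"rz":0},{"tx":-0.073,"ty":-0.39,"tz":0,"rx":0,"ry":0,"rz":0},{"tx":-0.073,"ty":-0.39,"tz":0,"rx":0,"ry":0,"rz":0},{"tx":-0.073,"ty":-0.39,"tz":0,"rx":0,"ry":0,"rz":0},{"tx":-0.073,"ty":-0.39,"tz":0,"rx":0,"ry":0,"rz":0}]' -1 30; python3 wr.py w3 spindle_on_end; python3 go.py 529.5 -258.5 90
cat > slope.py <<'E'
from h import *
import sys
s=imaging.snapshot(sys.argv[1])
P=world(s,s['z_map']>0)
for n,c,deg in(('ext',(590,-13),25.5),('spi',(553,-269),-23.5)):
    a=np.radians(deg); q=(P[:,:2]-c)@np.array([[np.cos(a),-np.sin(a)],[np.sin(a),np.cos(a)]])
    k=(abs(q[:,0])<30)&(abs(q[:,1])<15)&(P[:,2]>50)&(P[:,2]<80)
    print(n,np.polyfit(q[k,0],P[k,2],1).round(3) if k.sum()>9 else '',k.sum())
E
python3 slope.py top; python3 slope.py wrist; python3 slope.py scene
```

```text
clock: 5.82
tool_pos: [528.3, -259.8, 176.3]
orientation: [-0.001, 0.171, 0.985, -0.001]
contact_force: [1.0, 1.1, 0.3]
gripper_width: 0.2
finger_force: 0.0
spindle_on_end 0.73 [256.1 189.5] [ 529.5 -257.7   67.6]
green [ 546.5 -136.7   63. ] 1107 ((546.4617309570312, -145.08712768554688), (271.57000732421875, 31.76076889038086), 82.8515396118164)
t 5.9167 pos [ 529.8 -256.3  176.4] F [0.8 0.1 1.1] share [-0.0021 -0.0072  0.2878] calls 1 each [-0.0021 -0.0072  0.2878] w 0.4467497571255841 Z [-0.002  0.001 -1.   ]
ext [ 0.19  65.292] 206
spi [-0.128 65.227] 25
ext [ 0.153 64.123] 1157
spi [-0.15  63.747] 1243
ext [ 0.162 63.735] 191
spi [-0.147 63.274] 256
```

View pics/w3.png

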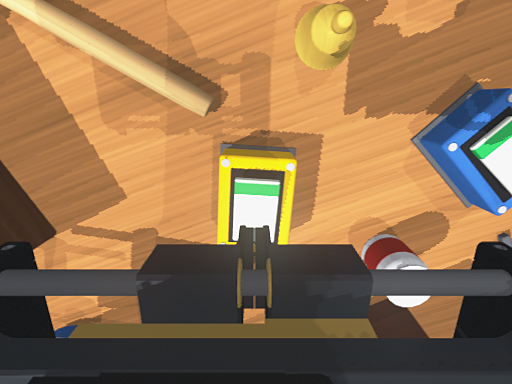

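Extractor is over (slope reversed). The view shows the full-size yellow box with its green stripe at (256,188), where I expected it. Pressing it.

```bash
python3 -m handwheel '[{"tx":0,"ty":0,"tz":0.13,"rx":0,"ry":0,"rz":0},{"tx":0,"ty":0,"tz":0.26,"rx":0,"ry":0,"rz":0},{"tx":0,"ty":0,"tz":0.33,"rx":0,"ry":0,"rz":0},{"tx":0,"ty":0,"tz":0.345,"rx":0,"ry":0,"rz":0},{"tx":0,"ty":0,"tz":0.345,"rx":0,"ry":0,"rz":0}]' -1 30
python3 -m handwheel '[{"tx":0,"ty":0,"tz":0.01,"rx":0,"ry":0,"rz":0},{"tx":0,"ty":0,"tz":0.02,"rx":0,"ry":0,"rz":0},{"tx":0,"ty":0,"tz":0.03,"rx":0,"ry":0,"rz":0},{"tx":0,"ty":0,"tz":0.037,"rx":0,"ry":0,"rz":0},{"tx":0,"ty":0,"tz":0.042,"rx":0,"ry":0,"rz":0}]' -1 30
```

```text
clock: 6.48
tool_pos: [529.4, -256.0, 72.9]
orientation: [-0.001, 0.167, 0.986, 0.0]
contact_force: [-0.1, -0.5, -0.2]
gripper_width: 0.3
finger_force: 0.0
clock: 6.9
tool_pos: [530.5, -257.2, 62.4]
orientation: [0.001, 0.168, 0.986, 0.0]
contact_force: [-1.9, 1.7, 8.4]
gripper_width: 0.5
finger_force: 4.1
```

```bash
python3 -m handwheel '[{"tx":0,"ty":0,"tz":0.005,"rx":0,"ry":0,"rz":0},{"tx":0,"ty":0,"tz":0.005,"rx":0,"ry":0,"rz":0}]' -1 30
```

```text
clock: 7.07
tool_pos: [530.4, -257.2, 61.3]
orientation: [0.001, 0.168, 0.986, 0.0]
contact_force: [-4.2, 3.5, 11.7]
gripper_width: 0.1
finger_force: 6.1
```

```bash
python3 -m handwheel '[{"tx":0,"ty":0,"tz":0.005,"rx":0,"ry":0,"rz":0},{"tx":0,"ty":0,"tz":0.008,"rx":0,"ry":0,"rz":0},{"tx":0,"ty":0,"tz":0.008,"rx":0,"ry":0,"rz":0}]' -1 30
```

```text
clock: 7.32
tool_pos: [530.6, -257.3, 60.8]
orientation: [0.001, 0.168, 0.986, 0.001]
contact_force: [-12.5, 8.1, 33.1]
gripper_width: 0.5
finger_force: 17.6
```

```bash
python3 -m handwheel '[{"tx":0,"ty":0,"tz":-0.1,"rx":0,"ry":0,"rz":0},{"tx":0,"ty":0,"tz":-0.25,"rx":0,"ry":0,"rz":0},{"tx":0,"ty":0,"tz":-0.4,"rx":0,"ry":0,"rz":0},{"tx":0,"ty":0,"tz":-0.4,"rx":0,"ry":0,"rz":0},{"tx":0,"ty":0,"tz":-0.4,"rx":0,"ry":0,"rz":0}]' -1 30; for c in wrist scene; do python3 slope.py $c; done; python3 wr.py w4 spindle_on_end;python3 go.py 585 320 180
```

```text
clock: 7.73
tool_pos: [532.0, -258.4, 181.6]
orientation: [0.004, 0.168, 0.986, -0.0]
contact_force: [0.5, -0.1, -0.6]
gripper_width: 0.3
finger_force: 0.0
ext [ 0.158 64.216] 1182
spi [ 0.178 64.169] 1410
ext [ 0.176 63.497] 186
spi [ 0.166 63.517] 214
spindle_on_end 0.65 [252.  186.3] [ 529.6 -258.4   58.7]
green [ 545.8 -130.2   58.9] 1197 ((546.4044189453125, -139.74432373046875), (282.0174255371094, 33.497989654541016), 82.97040557861328)
t 7.9333 pos [ 529.5 -256.9  176.5] F [ 0.1  0.1 -0.9] share [ 0.4625  1.8756 -0.0112] calls 3 each [ 0.1542  0.6252 -0.0037] w 0.7766663029213782 Z [-0.001  0.    -1.   ]
```

Both are on their stops. Next, across to the start button.

```bash
python3 -m handwheel '[{"tx":0.154,"ty":0.625,"tz":0,"rx":0,"ry":0,"rz":0},{"tx":0.154,"ty":0.625,"tz":0,"rx":0,"ry":0,"rz":0},{"tx":0.154,"ty":0.625,"tz":0,"rx":0,"ry":0,"rz":0},{"tx":0.154,"ty":0.625,"tz":0,"rx":0,"ry":0,"rz":0},{"tx":0.154,"ty":0.625,"tz":0,"rx":0,"ry":0,"rz":0}]' -1 30 >/dev/null
python3 -m handwheel '[{"tx":0.154,"ty":0.625,"tz":0,"rx":0,"ry":0,"rz":0},{"tx":0.154,"ty":0.625,"tz":0,"rx":0,"ry":0,"rz":0},{"tx":0.154,"ty":0.625,"tz":0,"rx":0,"ry":0,"rz":0},{"tx":0.154,"ty":0.625,"tz":0,"rx":0,"ry":0,"rz":0},{"tx":0.154,"ty":0.625,"tz":0,"rx":0,"ry":0,"rz":0}]' -1 30 >/dev/null
python3 -m handwheel '[{"tx":0.154,"ty":0.625,"tz":0,"rx":0,"ry":0,"rz":0},{"tx":0.154,"ty":0.625,"tz":0,"rx":0,"ry":0,"rz":0},{"tx":0.154,"ty":0.625,"tz":0,"rx":0,"ry":0,"rz":0},{"tx":0.154,"ty":0.625,"tz":0,"rx":0,"ry":0,"rz":0},{"tx":0.154,"ty":0.625,"tz":0,"rx":0,"ry":0,"rz":0}]' -1 30; python3 wr.py w5 start_top stop_top; python3 go.py 585 320 100
```

```text
clock: 9.18
tool_pos: [583.9, 324.5, 175.4]
orientation: [-0.001, 0.166, 0.986, -0.0]
contact_force: [-0.1, 0.4, -0.3]
gripper_width: 0.6
finger_force: 0.0
start_top 0.6 [254. 192.] [582.3 325.6  80.2]
stop_top 0.88 [176.9 228.1] [592.6 242.7  80.3]
green [584.2 326.6  77.3] 1133 ((585.9539794921875, 326.5170593261719), (39.769710540771484, 34.04377365112305), 44.363731384277344)
t 9.3333 pos [584.1 322.3 175. ] F [ 0.1 -0.7 -1.2] share [-0.0057 -0.0056  0.2501] calls 1 each [-0.0057 -0.0056  0.2501] w 0.5432010078297806 Z [-0.003 -0.002 -1.   ]
```

View pics/w5.png

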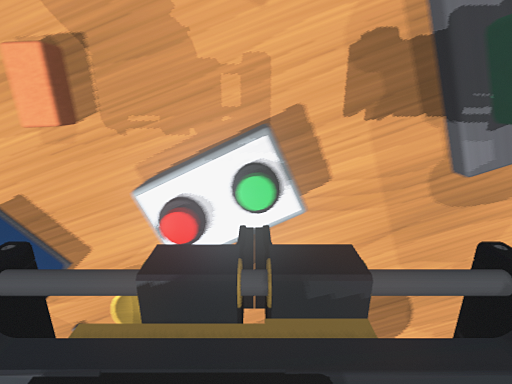

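Green button at (256,190), with the TCP right over it. The red button at (180,225) is well clear of the fingertips.

```bash
python3 -m handwheel '[{"tx":0,"ty":0,"tz":0.12,"rx":0,"ry":0,"rz":0},{"tx":0,"ty":0,"tz":0.24,"rx":0,"ry":0,"rz":0},{"tx":0,"ty":0,"tz":0.3,"rx":0,"ry":0,"rz":0},{"tx":0,"ty":0,"tz":0.3,"rx":0,"ry":0,"rz":0},{"tx":0,"ty":0,"tz":0.3,"rx":0,"ry":0,"rz":0}]' -1 30
python3 -m handwheel '[{"tx":0,"ty":0,"tz":0.01,"rx":0,"ry":0,"rz":0},{"tx":0,"ty":0,"tz":0.02,"rx":0,"ry":0,"rz":0},{"tx":0,"ty":0,"tz":0.03,"rx":0,"ry":0,"rz":0},{"tx":0,"ty":0,"tz":0.037,"rx":0,"ry":0,"rz":0},{"tx":0,"ty":0,"tz":0.037,"rx":0,"ry":0,"rz":0}]' -1 30
```

```text
clock: 9.75
tool_pos: [585.3, 317.6, 86.6]
orientation: [-0.001, 0.169, 0.986, -0.001]
contact_force: [0.4, 0.1, 0.5]
gripper_width: 0.6
finger_force: 0.0
clock: 10.17
tool_pos: [586.3, 319.6, 77.0]
orientation: [0.001, 0.168, 0.986, 0.0]
contact_force: [1.0, -0.5, 2.7]
gripper_width: 0.4
finger_force: 1.2
```

```bash
python3 -m handwheel '[{"tx":0,"ty":0,"tz":0.007,"rx":0,"ry":0,"rz":0},{"tx":0,"ty":0,"tz":0.014,"rx":0,"ry":0,"rz":0},{"tx":0,"ty":0,"tz":0.02,"rx":0,"ry":0,"rz":0},{"tx":0,"ty":0,"tz":0.02,"rx":0,"ry":0,"rz":0}]' -1 30
```

```text
clock: 10.5
tool_pos: [586.3, 319.6, 71.5]
orientation: [0.0, 0.168, 0.986, 0.0]
contact_force: [0.3, -1.3, 8.2]
gripper_width: 0.1
finger_force: 4.0
```

```bash
python3 -m handwheel '[{"tx":0,"ty":0,"tz":0.004,"rx":0,"ry":0,"rz":0},{"tx":0,"ty":0,"tz":0.004,"rx":0,"ry":0,"rz":0}]' -1 30
```

```text
clock: 10.67
tool_pos: [586.4, 319.7, 71.3]
orientation: [0.001, 0.168, 0.986, 0.001]
contact_force: [-3.6, -1.6, 17.3]
gripper_width: 0.6
finger_force: 8.4
```

```bash
python3 -m handwheel '[{"tx":0,"ty":0,"tz":-0.02,"rx":0,"ry":0,"rz":0},{"tx":0,"ty":0,"tz":-0.1,"rx":0,"ry":0,"rz":0},{"tx":0,"ty":0,"tz":-0.25,"rx":0,"ry":0,"rz":0},{"tx":0,"ty":0,"tz":-0.35,"rx":0,"ry":0,"rz":0},{"tx":0,"ty":0,"tz":-0.35,"rx":0,"ry":0,"rz":0}]' -1 30
python3 -m handwheel '[{"tx":0,"ty":0,"tz":-0.1,"rx":0,"ry":0,"rz":0},{"tx":0,"ty":0,"tz":-0.1,"rx":0,"ry":0,"rz":0},{"tx":0,"ty":0,"tz":-0.1,"rx":0,"ry":0,"rz":0}]' -1 30 >/dev/null
python3 meas.py | grep -E "start|stop|^\["|cut -c1-80; python3 slope.py top; python3 slope.py scene
python3 - <<'E'
import cv2
cv2.imwrite('pics/z.png',cv2.resize(__import__('h').imaging.snapshot('scene')['frame'][110:300,120:380,::-1],(800,585)))
E
```

```text
clock: 11.08
tool_pos: [588.4, 320.7, 181.5]
orientation: [0.003, 0.168, 0.986, 0.003]
contact_force: [1.4, -0.2, 0.2]
gripper_width: 0.5
finger_force: 0.0
top start [588.6 307.9  78.8] 4 [18.3  9.5  2.6]
top stop [590.9 238.  108.4] 112 [ 50.9  64.6 557.8]
[ 60. -60. 120.][ 60. -60. 180.][ 60. -60. 240.][ 60. -60. 300.][ 60.  -0. 120.]
scene start [586.6 321.7  78.2] 79 [32.9 31.6  9.1]
scene stop [595.7 237.5  78. ] 81 [32.2 33.7  9. ]
ext [ 0.18  65.333] 206
spi [ 0.165 64.108] 212
ext [ 0.15  63.588] 194
spi [ 0.162 62.962] 217
```

View pics/z.png

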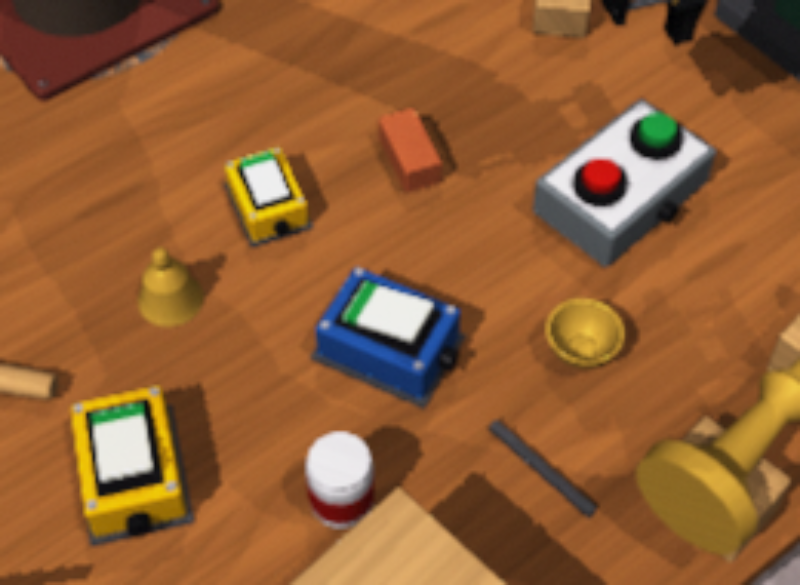

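Both rockers now tilt the other way. The start button at (658,132) is out again, and the grey box and the other items look unmoved, so I'm handing in.

```bash
python3 -c "
from workcell import order; print(order.close_job())"
```

```text
the job is handed in; nothing more can be done
None
```

The job is handed in, with no verdict returned: extractor rocker, then spindle rocker pressed over to their stops, then the start button pressed in and released, with the red stop button untouched and nothing else visibly moved, by about 11 s on the robot's clock.

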